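Lock the tall bench stop with its jam nut

TASK

The taller of the two adjustable bench stops has been set, but its jam nut is still slack. Turn the bar-shaped jam nut on the stop with the taller screw clockwise (seen from above) until it is tight, with its bar in line with the white index lines on the foot; leave the screw itself at its setting and do not tighten the shorter stop.

Things in the scene. Friction and masses are not known exactly. Their poses are not given: they have to be found in the camera images.
- tall_nut_centre (a point): Centre of the TALLER stop's jam nut: a level steel bar 52 x 18 x 20 mm high on an upright 10 mm screw, on whose axis this point lies, half-way up the bar, 52 mm above the worktop. x along the 52 mm bar, y across its 18 mm (grip across y), z up. Bar 42 to 62 mm high, screw top at 90 mm. Under the bar is a boss 16 mm across, 28 mm at its root, on a fixed grey foot 96 x 56 x 24 mm.
- tall_nut (a joint): Angle of that nut on its screw, rad, growing clockwise seen from above. Starts at 0 to 0.3 (slack); 1.2 is tight, a hard stop, where the bar lies along the foot's long side, in line with the white index line at each end of the foot's top. Turns easily (0.06 N m) and stays where it is left. The stops stand in either order and at various angles.
- tall_screw (a joint): Angle of the taller adjusting screw in its foot, rad, growing clockwise seen from above; 0 is its setting. Its stiff thread holds it: it takes about 1.2 N m to turn, so it stays put while the nut turns, unless the nut is forced hard past its stop.
- short_nut (a joint): Angle of the jam nut on the SHORTER stop, rad, same meaning (starts at 0 to 0.3, to be left slack). That stop is the same as the taller one except that its screw ends 69 mm above the worktop, just above its nut.

How it is judged:
By the outcome, as a careful person would: the job done as asked, in the order asked, and still so for the second after the job is handed in, with the robot touching nothing.
It also fails if it takes over 35 s, if anything falls off the work surface, if the arm or the gripper's body presses on something with over 40 N, if the wrist force passes 120 N, or if a joint passes its speed limit or range.

ROBOT

A 7-joint arm with a two-finger parallel gripper is mounted at the origin on a cart in front of the work surface, level with it; the furniture and walls round the work are solid. World frame = base frame: x ahead of the robot, y to its left, z up, the work surface at z = 0. Lengths are in m, angles in degrees, forces in N, time in s.
With the tool pointing down it reaches from about 0.425 to 0.875 m from the base axis. Payload 4.7 kg.
Tool frame: the origin (TCP) lies midway between the tips of the shut fingers; the grasp point (between the pads) lies 19 mm behind it (env.grip_depth is the distance from the TCP to the grasp point, in m); z points along the fingers, y is the line along which they close (so a half turn about z gives the same grasp; the last joint's range is limited). The gripper opens to 87 mm and grips with 3 to 60 N. Pads are 19 mm wide; open, the fingers measure 117 mm over their backs; the gripper's body (75 mm by 190 mm) begins 51 mm behind the grasp point.
Start: joints at [-70.01, 18.392, -4.016, 83.108, 1.295, 78.541, -3.26], TCP at [0.214, 0.614, 0.223] pointing down, gripper open.
Joint ranges: [-163.93, 163.93], [-17.29, 119.83], [-79.2, 71.16], [3.27, 140.29], [-89.18, 269.18], [5.43, 117.66], [-154.24, 154.24]. Speed limits (degrees/s): [147.25, 147.25, 180, 180, 180, 180, 180].

INTERFACE

Orientations are given as [roll, pitch, yaw] about the fixed x, y, z axes, in that order (R = Rz(yaw) Ry(pitch) Rx(roll)).
In Python, from cell import get_obs, optics, env, nets gives the robot as it stands.
- The arm moves only by the shell command python3 -m creep 'ROWS' [FORCE]. ROWS is JSON, a list of rows, each an object of numbers: "wx", "wy", "wz": the turn, a rotation vector about the tool's x, y, z in degrees; "tx", "ty", "tz": the shift along the tool's x, y, z in mm; "gripper": the opening, from -1 (shut) to 1 (fully open). A call has 1 to 5 rows; each row is the pose to reach, as a shift and turn from the pose commanded when the call began, along the tool's axes at that moment; what a row does not reach only later rows make up. A row lasts 1/12 s, in which the tool goes at most 41.7 mm and 7.16 degrees, less where a joint would pass 70% of its speed; a pose out of reach is approached as far as the arm can. A call with a gripper value outside its range is refused whole. The fingers move at their own pace and stop on an object; FORCE is the grip in N (left out, the last holds). Time passes only in rows, so rows that repeat a pose let the fingers close. It gives the time, the measured TCP pose, the force, the opening and the grip force at its end, in the units of the state.
- get_obs(): the state, without advancing time (a new reading comes with each control period).
- optics.read_camera(name): name is "side" or "top" or "wrist"; returns (picture, depth): 480x640x3 uint8, red, green, blue; 480x640 float32, m along the optical axis (not along the pixel's ray), 0 where there is no reading.
- optics.camera_info(name): a dict with "fovy" (degrees; the focal length in pixels is half the picture's height over the tangent of half this angle, whatever the lens; pixels are square), "cx", "cy" (the principal point, pixels), "k1" (the pictures are not rectified: a ray, as slopes to the right and down, at radius r is drawn at 1 + k1 r^2 times it, then the intrinsics apply), "R" (3x3) and "t" (3): a world point X has camera coordinates R X + t; the wrist camera has in their place "tool_from_camera" (4x4, takes a point from camera to tool coordinates, whose origin is the TCP and whose axes are the flange's). Camera axes: x right, y down, z forward; pixel columns grow to the right and rows downward; lengths in m; the calibration is good to about 2 mm. A picture is of the moment at which its call begins: read the wrist's pose just before it. camera_info takes no time and is no camera call.
- env.sign_off(): hands the job in; it is judged then, once.
Trained networks look in the newest picture that a camera, given by its name, has taken for a name from the list of things; names that differ only in an ending like _2 or _b are one class to them, and where a whole thing is asked for, a point or a joint stands for the part that bears it (a point fixed in the world has none). Each returns a list of dicts, best first, with "confidence" (0 to 1); they miss things now and then, are a little off and sometimes report something else, mostly with a low value. They report only what shows in the picture. A call takes as long as a camera call.
- nets.look_for(query, camera): "point" ([x, y, z] in m, in world coordinates, good to about 4 mm: the middle of the surface that is visible of it).
- nets.place_of(query, camera): "point" ([x, y, z] in m, in world coordinates, good to about 4 mm: a listed point, or the origin of a listed thing).
The state is a dict: "time_s": time; "qpos": joint angles; "joint_velocities": joint speeds; "effort": joint torques, N m; "tool_pos": TCP position; "tool_rot": TCP orientation; "force": force on the tool from outside, world axes, zero at the start; "wrist_torque": the same for the moment, N m; "grip_width": finger opening in m; "grasp_force": force on a finger pad.
Only numpy, scipy, OpenCV 4.12 (cv2) and the standard library are available. Lean on these libraries where they do the work, as an engineer would, in place of code of your own. Each camera call takes 0.05 s, during which the arm holds its last target. There are 200 camera calls.

## Working session

There is one attempt and no reset: what is moved stays moved. The work goes in short steps, Python scripts to look and compute and a shell command to move; the robot and the scene stay as the last step left them, time stands still between calls to the robot, and variables do not carry over. Pictures are saved under pics/ and viewed, at most 10 in all, crops included, and the job is handed in when it is done.

```bash
mkdir -p pics; ls; python3 - <<'E'
from cell import get_obs, optics, env, nets
import cv2
for c in ["top","side"]:
    p,d=optics.read_camera(c); cv2.imwrite(f"pics/{c}1.png",p[:,:,::-1])
    for q in ["tall_nut_centre","short_nut"]:
        print(c,q,[(r["point"],r["confidence"]) for r in nets.place_of(q,c)[:3]],[(r["point"],r["confidence"]) for r in nets.look_for(q,c)[:3]])
s=get_obs();print(s["time_s"],s["tool_pos"],s["tool_rot"],s["force"],s["grip_width"])
E
```

```text
pics
top tall_nut_centre [([0.4609, -0.0521, 0.0527], 0.63)] [([0.4633, -0.0565, 0.0599], 0.82), ([0.4702, -0.2596, 0.0625], 0.28)]Traceback (most recent call last):
  File "<stdin>", line 6, in <module>
ValueError: it knows: tall_nut_centre
```

View pics/top1.png

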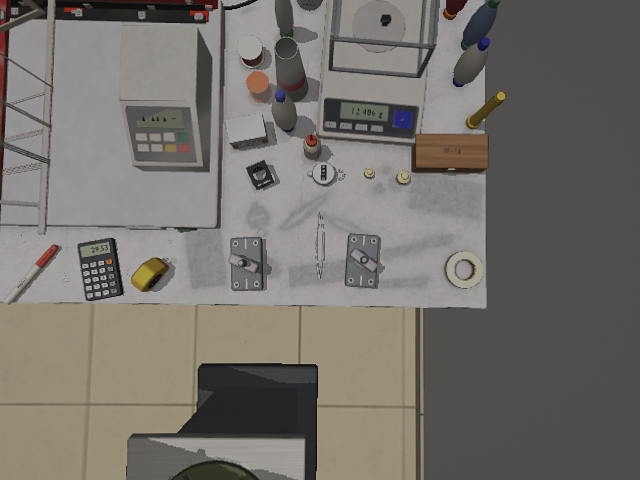

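The top view shows two stops at about pixel (246,263) and (363,260), each with its bar oblique to the foot. Next I check heights and angles with depth.

```bash
cat > h.py <<'E'
import numpy as np, cv2
from cell import get_obs, optics, env, nets
from scipy.spatial.transform import Rotation as Ro
def cloud(c):
    s=get_obs(); p,d=optics.read_camera(c); i=optics.camera_info(c)
    f=240/np.tan(np.radians(i["fovy"]/2)); K=np.array([[f,0,i["cx"]],[0,f,i["cy"]],[0,0,1]])
    v,u=np.mgrid[:480,:640]
    n=cv2.undistortPoints(np.stack([u,v],-1).reshape(-1,1,2).astype(float),K,np.array([i["k1"],0,0,0.])).reshape(480,640,2)
    X=np.dstack([n*d[...,None],d])
    if c=="wrist":
        T=np.array(i["tool_from_camera"]); X=X@T[:3,:3].T+T[:3,3]
        X=X@Ro.from_euler("xyz",s["tool_rot"],degrees=True).as_matrix().T+s["tool_pos"]
    else: X=(X-i["t"])@np.array(i["R"])
    X[d==0]=np.nan
    return p,X
def bar(X,xy,lo=.052,hi=.066,r=.04):
    m=(np.hypot(X[...,0]-xy[0],X[...,1]-xy[1])<r)&(X[...,2]>lo)&(X[...,2]<hi)
    P=X[m][:,:2].astype(np.float32); (c,wh,a)=cv2.minAreaRect(P)
    w=P-P.mean(0); e=np.linalg.svd(w,full_matrices=False)[2][0]
    return len(P),P.mean(0),c,wh,a,np.degrees(np.arctan2(e[1],e[0]))%180
E
python3 - <<'E'
from h import *
for c in ["top","side"]:
    p,X=cloud(c); cv2.imwrite(f"pics/{c}2.png",p[:,:,::-1])
    print(c,[(r["point"],r["confidence"]) for r in nets.place_of("tall_nut_centre",c)[:3]])
    for xy in [(.462,-.054),(.468,-.26)]:
        m=np.hypot(X[...,0]-xy[0],X[...,1]-xy[1])<.04
        print(xy,"maxz",np.sort(X[m][:,2])[-8:].round(3)); 
        print(" bar",bar(X,xy)); print(" foot",bar(X,xy,.016,.032,.06))
        mm=m&(X[...,2]>.075)
        if mm.any(): print(" screw",X[mm].mean(0))
    if c=="top": cv2.imwrite("pics/crop.png",cv2.resize(p[220:300,210:400,::-1],None,fx=4,fy=4,interpolation=cv2.INTER_CUBIC))
s=get_obs();print(s["time_s"],s["tool_pos"],s["tool_rot"],s["force"],s["grip_width"])
E
```

```text
top [([0.4607, -0.0515, 0.0553], 0.65)]
(0.462, -0.054) maxz [0.091 0.091 0.091 0.091 0.091 0.092 0.092 0.092]
 bar (264, array([ 0.46224236, -0.05167517], dtype=float32), (0.4625067412853241, -0.050386130809783936), (0.05176211893558502, 0.01782994717359543), 67.54859161376953, np.float32(67.67861))
 foot (1350, array([ 0.4619986 , -0.05181781], dtype=float32), (0.46259504556655884, -0.05017208307981491), (0.09606382250785828, 0.05630388483405113), 2.753666877746582, np.float32(0.3788452))
 screw [ 0.46272531 -0.05113038  0.08773522]
(0.468, -0.26) maxz [0.07  0.07  0.07  0.07  0.07  0.071 0.072 0.073]
 bar (277, array([ 0.47093868, -0.25918216], dtype=float32), (0.4711911678314209, -0.2596092224121094), (0.05155881121754646, 0.018428511917591095), 53.160362243652344, np.float32(54.03871))
 foot (1314, array([ 0.4705367 , -0.25853077], dtype=float32), (0.47124186158180237, -0.25974664092063904), (0.05622876435518265, 0.09626814723014832), 86.22692108154297, np.float32(174.54005))
side [([0.4608, -0.0482, 0.0516], 0.59)]
(0.462, -0.054) maxz [0.091 0.091 0.091 0.092 0.092 0.092 0.092
[... 340 characters left out ...]
038267136), 2.5880825519561768, np.float32(12.113373))
 screw [ 0.46055098 -0.04680934  0.08482542]
(0.468, -0.26) maxz [0.07  0.07  0.07  0.07  0.071 0.071 0.071 0.071]
 bar (413, array([ 0.4682387, -0.2547033], dtype=float32), (0.46975573897361755, -0.25748178362846375), (0.05180678516626358, 0.020043598487973213), 53.13640594482422, np.float32(51.900093))
 foot (1467, array([ 0.46287936, -0.24948883], dtype=float32), (0.4704519808292389, -0.25772467255592346), (0.058059170842170715, 0.09533330053091049), 86.3192367553711, np.float32(7.920288))
0.35 [0.2135506  0.61382575 0.22233025] [-1.79979960e+02  1.67654278e-03  1.60820547e+02] [ 0.15786352 -0.5376919  -0.82133375] 0.08712341710313495
```

View pics/crop.png

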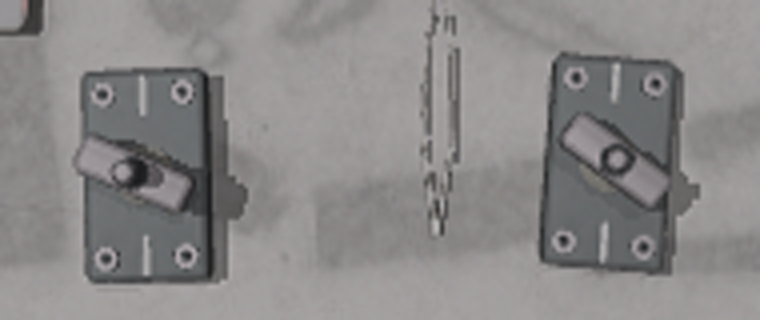

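View pics/side2.png

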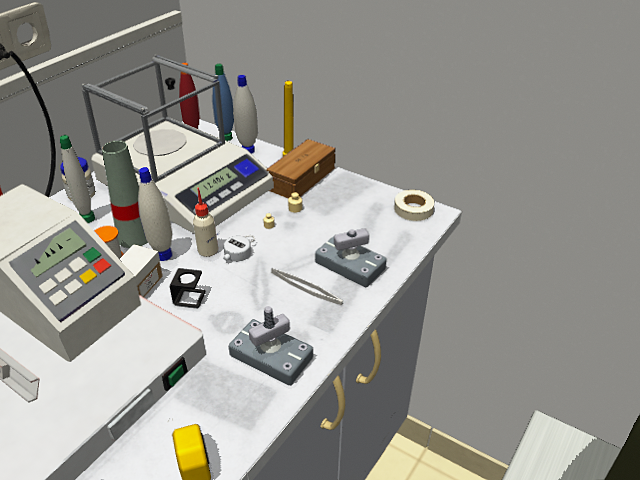

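The left stop (top view (246,263), side view (268,330)) has the tall screw at 0.09 m; the right stop's screw ends at 0.07. Its nut centre is (0.462, -0.050), bar at 67.6°, foot at 2.7°, so about 65° of clockwise turn remains. I check the heights along the way.

```bash
python3 - <<'E'
from h import *
p,X=cloud("top")
for y in np.arange(-.3,.75,.1):
    print(round(y,1),[round(float(np.nanmax(X[...,2][m])),2) if (m:=(abs(X[...,0]-x)<.05)&(abs(X[...,1]-y)<.05)).any() else None for x in np.arange(.1,.8,.1)])
s=get_obs();R=Ro.from_euler("xyz",s["tool_rot"],degrees=True)
for w,yaw in [((.42,.30,.24),115),((.462,-.05,.20),67.6)]:
    print(w,(R.inv().apply(np.array(w)-s["tool_pos"])*1000).round(),(R.inv()*Ro.from_euler("xyz",[180,0,yaw],degrees=True)).as_rotvec(degrees=True).round(1))
E
```

```text
-0.3 [-0.7, -0.7, -0.69, 0.03, 0.07, 0.03, 0.07]
-0.2 [0.01, -0.0, -0.7, 0.03, 0.07, 0.03, 0.12]
-0.1 [0.02, -0.0, -0.7, 0.06, 0.09, 0.05, 0.16]
0.0 [0.02, 0.0, -0.69, 0.03, 0.09, 0.14, 0.17]
0.1 [0.02, 0.0, -0.7, 0.06, 0.06, 0.14, 0.18]
0.2 [0.01, -0.01, -0.7, 0.02, 0.21, 0.31, 0.31]
0.3 [-0.7, -0.7, -0.7, 0.02, 0.22, 0.17, 0.17]
0.4 [-0.69, -0.7, -0.7, 0.02, 0.06, 0.06, 0.06]
0.5 [-0.7, -0.7, -0.7, None, None, None, None]
0.6 [-0.7, -0.7, -0.7, None, None, None, None]
0.7 [-0.7, -0.7, -0.7, None, None, None, None]
(0.42, 0.3, 0.24) [-298. -229.  -18.] [-0.   0.  45.8]
(0.462, -0.05, 0.2) [-453. -545.   23.] [-0.   0.  93.2]
```

```bash
python3 -m creep '[{"tz":-40},{"tx":-30,"ty":-20,"tz":-80,"wz":7},{"tx":-66,"ty":-45,"tz":-110,"wz":14},{"tx":-100,"ty":-70,"tz":-110,"wz":20},{"tx":-133,"ty":-95,"tz":-110,"wz":26}]'
python3 -m creep '[{"tx":-33,"ty":-25,"wz":6},{"tx":-66,"ty":-50,"wz":12},{"tx":-99,"ty":-75,"wz":18},{"tx":-99,"ty":-75,"wz":18}]'
python3 - <<'E'
from h import *
s=get_obs();R=Ro.from_euler("xyz",s["tool_rot"],degrees=True);print(s["time_s"],s["tool_pos"],s["tool_rot"],s["qpos"])
for w,yaw in [((.45,.15,.33),90),((.44,-.05,.24),67.6)]:
    print(w,(R.inv().apply(np.array(w)-s["tool_pos"])*1000).round(),(R.inv()*Ro.from_euler("xyz",[180,0,yaw],degrees=True)).as_rotvec(degrees=True).round(1))
E
```

```text
0.4 [0.21354556 0.61382547 0.22239064] [-1.79983226e+02  2.86275695e-03  1.60822268e+02] [-70.0106619   18.40023323  -4.01822488  83.11916855   1.29522346
  78.54254875  -3.25950858]
(0.45, 0.15, 0.33) [-376. -360. -107.] [-0.   0.  70.8]
(0.44, -0.05, 0.24) [-432. -553.  -17.] [-0.   0.  93.2]validation failed for argument at $[0]...
validation failed for argument at $[0]...
```

The rows seem to need every key.

```bash
python3 -m creep '[{"wx":0,"wy":0,"wz":0,"tx":0,"ty":0,"tz":-40,"gripper":1},{"wx":0,"wy":0,"wz":7,"tx":-20,"ty":-15,"tz":-75,"gripper":1},{"wx":0,"wy":0,"wz":14,"tx":-50,"ty":-35,"tz":-100,"gripper":1},{"wx":0,"wy":0,"wz":20,"tx":-83,"ty":-60,"tz":-107,"gripper":1},{"wx":0,"wy":0,"wz":26,"tx":-116,"ty":-85,"tz":-107,"gripper":1}]'
```

```text
time_s: 0.82
tool_pos: [0.2943, 0.4984, 0.3329]
tool_rot: [179.7, -0.1, 134.6]
force: [1.1, 1.2, -0.2]
grip_width: 0.0871
grasp_force: 0.0
```

```bash
python3 -m creep '[{"wx":0,"wy":0,"wz":5,"tx":-39,"ty":-9,"tz":0,"gripper":1},{"wx":0,"wy":0,"wz":10,"tx":-78,"ty":-18,"tz":0,"gripper":1},{"wx":0,"wy":0,"wz":15,"tx":-117,"ty":-27,"tz":0,"gripper":1},{"wx":0,"wy":0,"wz":20,"tx":-156,"ty":-36,"tz":0,"gripper":1},{"wx":0,"wy":0,"wz":25,"tx":-195,"ty":-45,"tz":0,"gripper":1}]'
```

```text
time_s: 1.23
tool_pos: [0.3997, 0.3262, 0.3299]
tool_rot: [180.0, -0.0, 109.6]
force: [0.4, 0.5, -0.8]
grip_width: 0.0871
grasp_force: 0.0
```

```bash
python3 - <<'E'
from h import *
s=get_obs();R=Ro.from_euler("xyz",s["tool_rot"],degrees=True);print(s["time_s"],s["tool_pos"],s["tool_rot"],s["qpos"])
for w,yaw in [((.44,.15,.33),90),((.45,-.05,.24),67.6)]:
    print(w,(R.inv().apply(np.array(w)-s["tool_pos"])*1000).round(),(R.inv()*Ro.from_euler("xyz",[180,0,yaw],degrees=True)).as_rotvec(degrees=True).round(1))
E
```

```text
1.2333 [0.39969556 0.32621174 0.32985931] [ 1.79957466e+02 -3.64690565e-02  1.09579075e+02] [-5.41811447e+01 -1.38401144e-01  1.20371091e+01  9.22288623e+01
  1.15155157e-02  8.78532235e+01 -2.25654206e+01]
(0.44, 0.15, 0.33) [-180.  -21.   -0.] [ 0.  -0.  19.6]
(0.45, -0.05, 0.24) [-371.  -79.   90.] [ 0.  -0.1 42. ]
```

```bash
python3 -m creep '[{"wx":0,"wy":0,"wz":5,"tx":-38,"ty":-4,"tz":0,"gripper":1},{"wx":0,"wy":0,"wz":10,"tx":-76,"ty":-9,"tz":0,"gripper":1},{"wx":0,"wy":0,"wz":15,"tx":-114,"ty":-13,"tz":0,"gripper":1},{"wx":0,"wy":0,"wz":20,"tx":-152,"ty":-18,"tz":0,"gripper":1},{"wx":0,"wy":0,"wz":25,"tx":-190,"ty":-25,"tz":0,"gripper":1}]'
python3 - <<'E'
from h import *
s=get_obs();R=Ro.from_euler("xyz",s["tool_rot"],degrees=True);print(s["qpos"])
for w,yaw in [((.45,-.05,.22),67.6)]:
    print(w,(R.inv().apply(np.array(w)-s["tool_pos"])*1000).round(),(R.inv()*Ro.from_euler("xyz",[180,0,yaw],degrees=True)).as_rotvec(degrees=True).round(1))
E
```

```text
time_s: 1.65
tool_pos: [0.4402, 0.139, 0.3297]
tool_rot: [180.0, -0.0, 84.6]
force: [1.3, 0.5, 0.6]
grip_width: 0.0869
grasp_force: 0.0
[-44.44308031  -7.85915963  21.18090784  98.89945266   2.81479088
  88.38569221 -28.95097035]
(0.45, -0.05, 0.22) [-187.   28.  110.] [ 0. -0. 17.]
```

```bash
python3 -m creep '[{"wx":0,"wy":0,"wz":4,"tx":-39,"ty":5,"tz":0,"gripper":1},{"wx":0,"wy":0,"wz":8,"tx":-78,"ty":10,"tz":0,"gripper":1},{"wx":0,"wy":0,"wz":12,"tx":-112,"ty":16,"tz":20,"gripper":1},{"wx":0,"wy":0,"wz":17,"tx":-145,"ty":22,"tz":45,"gripper":1},{"wx":0,"wy":0,"wz":17,"tx":-174,"ty":28,"tz":72,"gripper":1}]'
python3 -m creep '[{"wx":0,"wy":0,"wz":0,"tx":-13,"ty":0,"tz":35,"gripper":1},{"wx":0,"wy":0,"wz":0,"tx":-13,"ty":0,"tz":38,"gripper":1},{"wx":0,"wy":0,"wz":0,"tx":-13,"ty":0,"tz":38,"gripper":1}]'
python3 - <<'E'
from h import *
s=get_obs();R=Ro.from_euler("xyz",s["tool_rot"],degrees=True);print(s["qpos"])
p,X=cloud("wrist"); cv2.imwrite("pics/w1.png",p[:,:,::-1])
print(nets.place_of("tall_nut_centre","wrist")[:2])
b=bar(X,(.462,-.05));print(b); print(bar(X,(.462,-.05),.016,.032,.06))
m=(np.hypot(X[...,0]-.462,X[...,1]+.05)<.03)&(X[...,2]>.084); print("screw",X[m].mean(0) if m.any() else None)
E
```

```text
time_s: 2.07
tool_pos: [0.4526, -0.0374, 0.2579]
tool_rot: [179.8, -0.1, 67.5]
force: [1.1, -0.2, -0.0]
grip_width: 0.0867
grasp_force: 0.0
time_s: 2.32
tool_pos: [0.4457, -0.0469, 0.2183]
tool_rot: [-179.8, 0.0, 67.7]
force: [0.0, 0.2, 0.2]
grip_width: 0.0869
grasp_force: 0.0
[-34.17906663  -8.85855222  33.74934622 111.39928922   5.01447477
  76.23293022 -24.22523858]
[{'point': [0.4644, -0.0476, 0.0506], 'confidence': 0.64}]
(849, array([ 0.46224934, -0.04510158], dtype=float32), (0.4619970917701721, -0.04686547443270683), (0.0509137287735939, 0.018049141392111778), 67.50772857666016, np.float32(66.73776))
(3849, array([ 0.46310115, -0.04502773], dtype=float32), (0.4617312550544739, -0.047304026782512665), (0.09599404782056808, 0.05626187101006508), 2.6371593475341797, np.float32(1.4685059))
screw [ 0.47018693 -0.03119425  0.3208747 ]
```

View pics/w1.png

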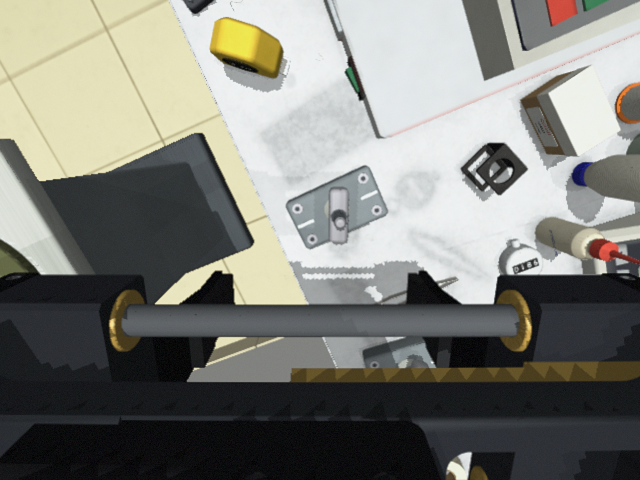

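The wrist view shows the tall stop at (338,215), bar along the tool's x, agreeing with the other cameras: centre (0.462, -0.048). I descend above it.

```bash
python3 -m creep '[{"wx":0,"wy":0,"wz":0,"tx":5,"ty":15,"tz":30,"gripper":0.3},{"wx":0,"wy":0,"wz":0,"tx":5,"ty":15,"tz":65,"gripper":0.3},{"wx":0,"wy":0,"wz":0,"tx":5,"ty":15,"tz":100,"gripper":0.3},{"wx":0,"wy":0,"wz":0,"tx":5,"ty":15,"tz":105,"gripper":0.3},{"wx":0,"wy":0,"wz":0,"tx":5,"ty":15,"tz":105,"gripper":0.3}]' 20
python3 - <<'E'
from h import *
s=get_obs();R=Ro.from_euler("xyz",s["tool_rot"],degrees=True);print(s["qpos"],s["tool_pos"])
for w,yaw in [((.462,-.048,.037),67.6)]:
    print(w,(R.inv().apply(np.array(w)-s["tool_pos"])*1000).round(),(R.inv()*Ro.from_euler("xyz",[180,0,yaw],degrees=True)).as_rotvec(degrees=True).round(1))
E
```

```text
time_s: 2.83
tool_pos: [0.4628, -0.0467, 0.1145]
tool_rot: [-179.9, 0.1, 68.0]
force: [-0.9, 0.7, -0.1]
grip_width: 0.062
grasp_force: 0.0
[-3.37670788e+01 -8.42674952e-02  3.65723530e+01  1.17218691e+02
  1.08578849e-01  6.29647865e+01 -1.92887953e+01] [ 0.4628247  -0.04668963  0.11445576]
(0.462, -0.048, 0.037) [-1. -0. 77.] [-0.1  0.1  0.4]
```

```bash
python3 -m creep '[{"wx":0,"wy":0,"wz":0,"tx":-1,"ty":0,"tz":25,"gripper":0.3},{"wx":0,"wy":0,"wz":0,"tx":-1,"ty":0,"tz":50,"gripper":0.3},{"wx":0,"wy":0,"wz":0,"tx":-1,"ty":0,"tz":70,"gripper":0.3},{"wx":0,"wy":0,"wz":0,"tx":-1,"ty":0,"tz":77,"gripper":0.3},{"wx":0,"wy":0,"wz":0,"tx":-1,"ty":0,"tz":77,"gripper":0.3}]'
python3 -m creep '[{"wx":0,"wy":0,"wz":0,"tx":0,"ty":0,"tz":0,"gripper":-0.4},{"wx":0,"wy":0,"wz":0,"tx":0,"ty":0,"tz":0,"gripper":-0.7},{"wx":0,"wy":0,"wz":0,"tx":0,"ty":0,"tz":0,"gripper":-1},{"wx":0,"wy":0,"wz":0,"tx":0,"ty":0,"tz":0,"gripper":-1},{"wx":0,"wy":0,"wz":0,"tx":0,"ty":0,"tz":0,"gripper":-1}]' 15
```

```text
time_s: 3.25
tool_pos: [0.4635, -0.0482, 0.0384]
tool_rot: [180.0, -0.0, 67.9]
force: [-1.0, 0.5, 0.5]
grip_width: 0.057
grasp_force: 0.0
time_s: 3.67
tool_pos: [0.4632, -0.0488, 0.0383]
tool_rot: [179.9, -0.1, 67.8]
force: [-0.5, -0.3, 0.5]
grip_width: 0.031
grasp_force: 0.0
```

```bash
python3 -m creep '[{"wx":0,"wy":0,"wz":0,"tx":0,"ty":0,"tz":0,"gripper":-1},{"wx":0,"wy":0,"wz":0,"tx":0,"ty":0,"tz":0,"gripper":-1},{"wx":0,"wy":0,"wz":0,"tx":0,"ty":0,"tz":0,"gripper":-1},{"wx":0,"wy":0,"wz":0,"tx":0,"ty":0,"tz":0,"gripper":-1}]' 15; python3 -c "
from h import *
print(get_obs()['qpos'],get_obs()['wrist_torque'])"
```

```text
time_s: 4.0
tool_pos: [0.463, -0.049, 0.0377]
tool_rot: [180.0, -0.0, 67.8]
force: [-0.0, 0.2, 1.8]
grip_width: 0.0176
grasp_force: 15.0
[-32.41292978   7.09224836  37.23042065 121.36717808  -5.37004784
  53.05493734 -14.35278867] [-0.10902404 -0.01251757 -0.07899852]
```

Gripped, with little side force. I turn clockwise (tool z points down, so wz is positive).

```bash
python3 -m creep '[{"wx":0,"wy":0,"wz":5,"tx":0,"ty":0,"tz":0,"gripper":-1},{"wx":0,"wy":0,"wz":10,"tx":0,"ty":0,"tz":0,"gripper":-1},{"wx":0,"wy":0,"wz":15,"tx":0,"ty":0,"tz":0,"gripper":-1},{"wx":0,"wy":0,"wz":20,"tx":0,"ty":0,"tz":0,"gripper":-1},{"wx":0,"wy":0,"wz":25,"tx":0,"ty":0,"tz":0,"gripper":-1}]'; python3 -c "
from h import *
print(get_obs()['qpos'],get_obs()['wrist_torque'])"
```

```text
time_s: 4.42
tool_pos: [0.4626, -0.0488, 0.0377]
tool_rot: [-180.0, -0.0, 42.6]
force: [0.3, 0.0, 2.2]
grip_width: 0.0179
grasp_force: 15.0
[-34.51801219   7.24466059  39.48543223 121.43208067  -5.77130917
  53.11863526 -39.19191093] [-0.00793567  0.27321904  0.09176228]
```

```bash
python3 -m creep '[{"wx":0,"wy":0,"wz":5,"tx":0,"ty":0,"tz":0,"gripper":-1},{"wx":0,"wy":0,"wz":10,"tx":0,"ty":0,"tz":0,"gripper":-1},{"wx":0,"wy":0,"wz":15,"tx":0,"ty":0,"tz":0,"gripper":-1},{"wx":0,"wy":0,"wz":20,"tx":0,"ty":0,"tz":0,"gripper":-1},{"wx":0,"wy":0,"wz":25,"tx":0,"ty":0,"tz":0,"gripper":-1}]'; python3 -m creep '[{"wx":0,"wy":0,"wz":3,"tx":0,"ty":0,"tz":0,"gripper":-1},{"wx":0,"wy":0,"wz":6,"tx":0,"ty":0,"tz":0,"gripper":-1},{"wx":0,"wy":0,"wz":9,"tx":0,"ty":0,"tz":0,"gripper":-1},{"wx":0,"wy":0,"wz":11,"tx":0,"ty":0,"tz":0,"gripper":-1},{"wx":0,"wy":0,"wz":11,"tx":0,"ty":0,"tz":0,"gripper":-1}]'; python3 -c "
from h import *
print(get_obs()['qpos'],get_obs()['wrist_torque'])"
```

```text
time_s: 4.83
tool_pos: [0.4624, -0.0484, 0.0377]
tool_rot: [-179.9, 0.0, 17.6]
force: [-1.0, 1.1, 3.6]
grip_width: 0.0178
grasp_force: 15.0
time_s: 5.25
tool_pos: [0.4623, -0.0482, 0.0377]
tool_rot: [-179.9, 0.0, 6.8]
force: [-1.5, 2.6, 4.5]
grip_width: 0.018
grasp_force: 15.0
[-37.71002715   7.52015418  42.91742196 121.52092551  -6.4622063
  53.18367721 -74.36380645] [ 0.36901091  0.5141562  -0.03476614]
```

Small steps toward the stop now, watching the torque.

```bash
t(){ python3 -c "
from h import *
s=get_obs();print(s['wrist_torque'].round(2),s['tool_rot'][2].round(2))"; }
python3 -m creep '[{"wx":0,"wy":0,"wz":1,"tx":0,"ty":0,"tz":0,"gripper":-1},{"wx":0,"wy":0,"wz":2,"tx":0,"ty":0,"tz":0,"gripper":-1},{"wx":0,"wy":0,"wz":3,"tx":0,"ty":0,"tz":0,"gripper":-1},{"wx":0,"wy":0,"wz":3,"tx":0,"ty":0,"tz":0,"gripper":-1}]' | grep force; t
python3 -m creep '[{"wx":0,"wy":0,"wz":0.5,"tx":0,"ty":0,"tz":0,"gripper":-1},{"wx":0,"wy":0,"wz":1,"tx":0,"ty":0,"tz":0,"gripper":-1},{"wx":0,"wy":0,"wz":1,"tx":0,"ty":0,"tz":0,"gripper":-1}]' | grep force; t
```

```text
force: [-2.3, 3.1, 5.6]
grasp_force: 15.0
[ 0.56  0.67 -0.06] 3.8
force: [-2.5, 3.8, 5.8]
grasp_force: 15.0
[0.58 0.68 0.01] 2.83
```

```bash
t(){ python3 -c "
from h import *
s=get_obs();print(s['wrist_torque'].round(2),s['tool_rot'][2].round(2))"; }
python3 -m creep '[{"wx":0,"wy":0,"wz":0.5,"tx":0,"ty":0,"tz":0,"gripper":-1},{"wx":0,"wy":0,"wz":0.5,"tx":0,"ty":0,"tz":0,"gripper":-1},{"wx":0,"wy":0,"wz":0.5,"tx":0,"ty":0,"tz":0,"gripper":-1}]' | grep force; t
python3 -m creep '[{"wx":0,"wy":0,"wz":0.5,"tx":0,"ty":0,"tz":0,"gripper":-1},{"wx":0,"wy":0,"wz":0.5,"tx":0,"ty":0,"tz":0,"gripper":-1},{"wx":0,"wy":0,"wz":0.5,"tx":0,"ty":0,"tz":0,"gripper":-1}]' | grep force; t
```

```text
force: [-2.2, 3.3, 5.1]
grasp_force: 15.0
[0.57 0.65 0.19] 2.38
force: [-3.0, 2.0, 5.4]
grasp_force: 15.0
[0.57 0.67 0.33] 1.92
```

```bash
t(){ python3 -c "
from h import *
s=get_obs();print(s['wrist_torque'].round(2),s['tool_rot'][2].round(2))"; }
python3 -m creep '[{"wx":0,"wy":0,"wz":0.5,"tx":0,"ty":0,"tz":0,"gripper":-1},{"wx":0,"wy":0,"wz":0.5,"tx":0,"ty":0,"tz":0,"gripper":-1},{"wx":0,"wy":0,"wz":0.5,"tx":0,"ty":0,"tz":0,"gripper":-1}]' | grep force; t
python3 -m creep '[{"wx":0,"wy":0,"wz":-1,"tx":0,"ty":0,"tz":0,"gripper":-1},{"wx":0,"wy":0,"wz":-1,"tx":0,"ty":0,"tz":0,"gripper":-0.5},{"wx":0,"wy":0,"wz":-1,"tx":0,"ty":0,"tz":0,"gripper":-0.1},{"wx":0,"wy":0,"wz":-1,"tx":0,"ty":0,"tz":0,"gripper":0},{"wx":0,"wy":0,"wz":-1,"tx":0,"ty":0,"tz":0,"gripper":0}]';t
```

```text
force: [-2.1, 1.9, 4.9]
grasp_force: 15.0
[0.55 0.57 0.38] 1.43
time_s: 7.0
tool_pos: [0.4625, -0.0493, 0.0373]
tool_rot: [180.0, 0.0, 2.3]
force: [0.5, -0.0, 0.3]
grip_width: 0.0344
grasp_force: 0.0
[-0.14  0.16 -0.01] 2.28
```

Firm against the stop at about 0.4 N m and released. I lift clear and check.

```bash
python3 -m creep '[{"wx":0,"wy":0,"wz":0,"tx":0,"ty":0,"tz":-10,"gripper":0.2},{"wx":0,"wy":0,"wz":0,"tx":0,"ty":0,"tz":-40,"gripper":0.3},{"wx":0,"wy":0,"wz":0,"tx":0,"ty":0,"tz":-75,"gripper":0.3},{"wx":0,"wy":0,"wz":0,"tx":0,"ty":0,"tz":-110,"gripper":0.3},{"wx":0,"wy":0,"wz":0,"tx":0,"ty":0,"tz":-140,"gripper":0.3}]'
python3 -m creep '[{"wx":0,"wy":0,"wz":0,"tx":-10,"ty":0,"tz":-35,"gripper":0.3},{"wx":0,"wy":0,"wz":0,"tx":-10,"ty":0,"tz":-40,"gripper":0.3},{"wx":0,"wy":0,"wz":0,"tx":-10,"ty":0,"tz":-40,"gripper":0.3}]'
python3 - <<'E'
from h import *
for c in ["wrist","side"]:
    p,X=cloud(c); cv2.imwrite(f"pics/{c}3.png",p[:,:,::-1])
    for xy in [(.462,-.048),(.471,-.258)]:
        try: print(c,bar(X,xy),"\n   foot",bar(X,xy,.016,.032,.06)[2:])
        except Exception as e: print(c,"none")
E
```

```text
time_s: 7.42
tool_pos: [0.4629, -0.0496, 0.1804]
tool_rot: [-180.0, -0.1, 2.2]
force: [1.0, 0.5, -0.3]
grip_width: 0.0558
grasp_force: 0.0
time_s: 7.67
tool_pos: [0.4542, -0.0496, 0.2206]
tool_rot: [-179.9, -0.4, 2.3]
force: [-0.5, -0.5, -1.2]
grip_width: 0.0563
grasp_force: 0.0
wrist (861, array([ 0.46479756, -0.04779063], dtype=float32), (0.4631686508655548, -0.047560639679431915), (0.05057930573821068, 0.017961379140615463), 2.685706853866577, np.float32(3.0896454)) 
   foot ((0.462751567363739, -0.04764606058597565), (0.09566426277160645, 0.0559716634452343), 2.466885805130005, np.float32(1.766571))
wrist (989, array([ 0.47158393, -0.25391203], dtype=float32), (0.4707311689853668, -0.2571488320827484), (0.0514015331864357, 0.01805507391691208), 54.4082145690918, np.float32(53.493706)) 
   foot ((0.4708019495010376, -0.2567833960056305), (0.05615732818841934, 0.09538684040307999), 86.46487426757812, np.float32(174.79578))
side (581, array([ 0.4587514 , -0.04541216], dtype=float32), (0.4613729417324066, -0.04808993637561798), (0.05216594785451889, 0.01932341791689396), 2.3538870811462402, np.float32(4.6176453)) 
   foot ((0.4617093503475189, -0.04819497466087341), (0.0970773994922638, 0.05718500167131424), 2.9157986640930176, np.float32(13.338364))
side (415, array([ 0.46823803, -0.25459114], dtype=float32), (0.47049516439437866, -0.257964551448822), (0.052149128168821335, 0.02062678337097168), 53.13663101196289, np.float32(52.27762)) 
   foot ((0.4704722762107849, -0.25869715213775635), (0.058574944734573364, 0.09649473428726196), 85.33243560791016, np.float32(7.6275024))
```

View pics/wrist3.png

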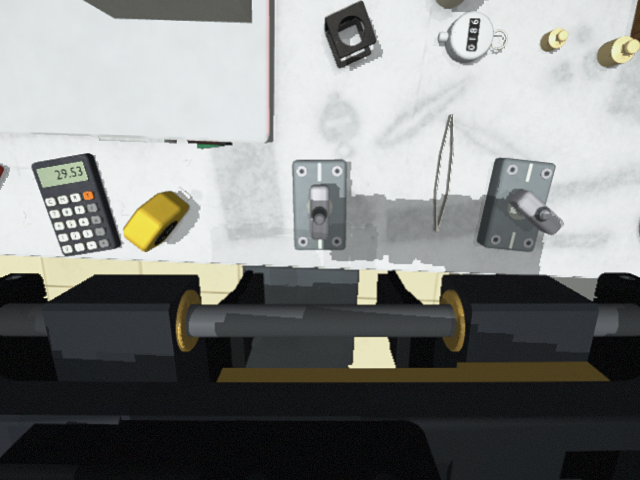

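The tall stop's bar at (319,207) lies along its foot, in line with the index lines, and the bar and foot angles agree within measurement. The short nut at (537,212) is untouched. I hand it in.

```bash
python3 -c "
from cell import env
print(env.sign_off())"
```

```text
the job is handed in; nothing more can be done
None
```

The taller stop's jam nut is turned clockwise to its hard stop, its bar in line with the index lines. I never gripped the screw and the torque peaked at about 0.4 N m, well below the 1.2 N m that turns it; the shorter stop was left alone and the job is handed in.

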